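Clamp a tube rack on the bench shaker with its eccentric lock

ROBOT

A 7-joint arm with a two-finger parallel gripper is mounted at the origin on a cart in front of the work surface, level with it; the furniture and walls round the work are solid. World frame = base frame: x ahead of the robot, y to its left, z up, the work surface at z = 0. Lengths are in mm, angles in rad, forces in N, time in s.
With the tool pointing down it reaches from about 400 to 875 mm from the base axis. Payload 4.4 kg.
Tool frame: the origin (TCP) lies at the very end of the fingers, on their centre line; the grasp point (between the pads) lies 19 mm behind it; z points along the fingers, y is the direction in which the jaws open and shut (so a half turn about z gives the same grasp; the last joint's range is limited). The gripper opens to 85 mm and grips with 20 to 120 N. Pads are 22 mm wide; open, the fingers measure 114 mm over their backs; the gripper's body (76 mm by 85 mm) begins 54 mm behind the grasp point. The pads swing forward as they close: fully open they stand 13 mm farther back than shut.
Start: joints at [1.08, 0.628, 0.038, 1.517, -0.027, 0.996, -0.02], TCP at [267.919, -592.231, 210.213] pointing down, gripper open.
Joint ranges: [-3.06, 3.06], [-0.37, 2.12], [-1.25, 1.32], [0.18, 2.47], [-1.1, 4.24], [0.23, 1.98], [-2.94, 2.94]. Speed limits (rad/s): [2.57, 2.57, 3.14, 3.14, 3.14, 3.14, 3.14].

INTERFACE

Orientations are given as [roll, pitch, yaw] about the fixed x, y, z axes, in that order (R = Rz(yaw) Ry(pitch) Rx(roll)).
In Python, from cell import read_state, get_image, calibration, finish_job gives the robot as it stands. The module is installed in compiled form; this text tells all that it offers.
- The arm moves only by the tool apply_moves, never from a script. Its argument "increments" is a list of rows, each an object of numbers: "tx", "ty", "tz": the shift along the world's x, y, z in m; "rx", "ry", "rz": the turn, a rotation vector about the world's x, y, z in units of 5 degrees (1.0 is 5 degrees); "claw": the finger opening in m, from 0 to 0.0854. In form: [{"tx": .., "ty": .., "tz": .., "rx": .., "ry": .., "rz": .., "claw": ..}, ...]. A call has 1 to 12 rows; each row is the pose to reach, as a shift and turn from the pose commanded when the call began; what a row does not reach only later rows make up. A row lasts 1/10 s, in which the tool goes at most 50 mm and 8.59 degrees, less where a joint would pass 70% of its speed; a pose out of reach is approached as far as the arm can. A call with a gripper value outside its range is refused whole. The fingers move at their own pace and stop on an object; the grip force is fixed at half the most. Time passes only in rows, so rows that repeat a pose let the fingers close. It gives the time, the measured TCP pose, the force and the opening at its end, in the units of the state.
- read_state(): the state, without advancing time (a new reading comes with each control period).
- get_image(name): name is "side" or "top"; returns the picture (400x640x3 uint8, red, green, blue); there is no depth.
- calibration(name): a dict with "camera_matrix" (3x3 intrinsics, pixels), "distortion" ([k1, k2, p1, p2, k3] as OpenCV has them; the pictures are not rectified), "origin" and "attitude" of the camera in the world. Camera axes: x right, y up, looking along -z (the intrinsics and any distortion apply to the point x, -y, -z); pixel columns grow to the right and rows downward; lengths in mm; the calibration is good to about 2 mm. A picture is of the moment at which its call begins. calibration takes no time and is no camera call.
- finish_job(): hands the job in, once; it reports no verdict.
The state is a dict: "clock": time; "qpos": joint angles; "qd": joint speeds; "tau": joint torques, N m; "eef_pos": TCP position; "tool_rot": TCP orientation; "force": force on the tool from outside, world axes, zero at the start; "torque": the same for the moment, N m; "width": finger opening in mm.
Only numpy, scipy, OpenCV 4.12 (cv2) and the standard library are available. Lean on these libraries where they do the work, as an engineer would, in place of code of your own. Each camera call takes 0.05 s, during which the arm holds its last target. There are 200 camera calls.

TASK

The tube rack stands loose on the bench shaker: clamp it. Push the cam's lever round to release the jaw (cam fully to its low point), push the jaw forward until it holds the rack flat against the fence, then push the lever all the way back so that the cam locks the jaw. Do not lift or tip the rack, and leave the other things on the bench where they are.

Things in the scene. Friction and masses are not known exactly. Their poses are not given: they have to be found in the camera images.
- shaker: Bench shaker, fixed; white housing, metal platform 190 (x) by 290 mm (y), its top 72 mm above the bench. Origin on the bench under the platform's centre; x points away from the robot (the way the jaw is pushed), y left, z up. Rack between a fixed fence (far) and a sliding jaw (near), both bars along y; cam left of the jaw, with two stop pins 44 mm tall 30 mm before and behind its pivot.
- fence (a point): Middle of the fixed fence's rack-side face, at the platform's top; x = 68, y = -17 mm in the shaker's frame. The fence is 12 mm thick, 203 mm long, 30 mm high above the platform.
- jaw (a joint): Slide of the jaw along the shaker's +x, m. 0 = fully back (its back face then at x = -73 mm in the shaker's frame); starts at 0 to 0.009; 0.063 when it holds the rack flat against the fence. Friction about 2.5 N, no spring, stays where left. With the cam's high side toward it, it is stopped by the cam at about 0.015 to 0.02.
- jaw_push (a point): Point on the jaw's back face (toward the robot), at y = -17 mm in the shaker's frame, 17 mm above the platform; moves with the jaw. The jaw is a bar 14 mm thick (x), from y = -118 to +103 mm, its top 32 mm above the platform.
- cam (a joint): Angle of the eccentric cam, rad, clockwise from above, stops at 0 and 2.5; starts at 0 to 0.3. 0 = high side toward the jaw's path (locked), lever back toward the robot, 165 deg counterclockwise from the shaker's +x. 2.5 = low point, lever swung out left and round to 22 deg from +x; the jaw passes only beyond 2.1. Friction 0.25 N m (4 N at the knob), no spring. Back at 0 it stands close behind the home jaw.
- cam_pivot (a point): Point on the cam's upright turning axis at the platform's top face; x = -25, y = +115 mm in the shaker's frame, fixed to it. The cam is a disc of radius 16 mm, its centre 8 mm off this axis.
- cam_knob (a point): Centre of the top of the upright black knob on the end of the cam's lever, 72 mm above the platform. The knob is 18 mm across and 29 mm tall (foot 43 mm above the platform) and circles the pivot at a radius of 70 mm; the lever under it is a bar 10 mm wide, 36 to 43 mm above the platform. Moves with the cam.
- micro_rack: Loose red micro-tube rack, 192x64 mm, 34 mm tall (59 with its tubes), about 0.1 kg, on the platform between jaw and fence, its length along the shaker's y. Origin under its centre, own x along its length. It starts 12 to 44 mm short of the fence and up to 3.5 degrees askew; flush with the fence its origin is at x = 36 mm in the shaker's frame.
- marker_black: Bystander, leave it alone: black marker, 136 mm long, lying on the bench along the right side of the shaker; origin at its centre, underside.
- cap_0: Bystander, leave it alone: large blue screw cap, 34 mm across, 14 mm tall, lying on the bench near the shaker's right front corner; origin under its centre.
- blue_cap: Bystander, leave it alone: small blue screw cap, 21 mm across, 12 mm tall, on the bench left of the shaker; origin under its centre.
- cube_box: Bystander, leave it alone: clear plastic box, 66x65x49 mm, on the bench to the left; origin under its centre.
- tip_box_purple: Bystander, leave it alone: open pipette-tip box, 90x127x63 mm, on the bench to the right; origin under its centre.
- notebook: Bystander, leave it alone: small dark notebook, 98x72x9 mm, lying on the bench at the right front; origin under its centre.
Mind the look-alikes: they are no part of the job. What is shaped like the micro_rack but purple is not meant.

How it is judged:
By the outcome, as a careful person would: the job done as asked, in the order asked, and still so for the second after the job is handed in, with the robot touching nothing.
It also fails if it takes over 64 s, if anything falls off the work surface, if the arm or the gripper's body presses on something with over 40 N, if the wrist force passes 120 N, or if a joint passes its speed limit or range.

## Working session

There is one attempt and no reset: what is moved stays moved. The work goes in short steps, Python scripts to look and compute and a tool call to move; the robot and the scene stay as the last step left them, time stands still between calls to the robot, and variables do not carry over. Pictures are saved under pics/ and viewed, about 8 in all and at most 12, crops included, and the job is handed in when it is done.

Besides the shell and the picture viewer there is one more tool, called in YAML: its name, and indented under it one key for each argument. apply_moves: Moves the arm, as the interface text tells. Its arguments: {"type":"object","properties":{"increments":{"type":"array"}},"required":["increments"]}

```bash
mkdir -p pics
cat > h.py <<'E'
import numpy as np, cv2
from cell import *
def snap(name,fn,crop=None,scale=1):
    im=get_image(name)[:,:,::-1].copy()
    cv2.imwrite('pics/raw_'+fn,im)
    if crop: x0,y0,x1,y1=crop; im=im[y0:y1,x0:x1]
    if scale!=1: im=cv2.resize(im,None,fx=scale,fy=scale,interpolation=cv2.INTER_CUBIC)
    cv2.imwrite('pics/'+fn,im)
def cam(n):
    c=calibration(n); return np.array(c['camera_matrix'],float),np.array(c['distortion'],float),np.array(c['origin'],float),c['attitude']
def Rm(a):
    a=np.array(a,float)
    if a.shape==(3,3): return a
    from scipy.spatial.transform import Rotation as R
    return R.from_euler('xyz',a).as_matrix() if a.size==3 else R.from_quat(a).as_matrix()
def pix2w(n,uv,z):
    K,d,o,a=cam(n); p=cv2.undistortPoints(np.array(uv,float).reshape(-1,1,2),K,d).reshape(-1,2)
    r=np.c_[p[:,0],-p[:,1],-np.ones(len(p))]@Rm(a).T
    return o+r*((np.array(z)-o[2])/r[:,2])[:,None]
def w2pix(n,P):
    K,d,o,a=cam(n); q=(np.array(P,float).reshape(-1,3)-o)@Rm(a); q=q*[1,-1,-1]
    return cv2.projectPoints(q,np.zeros(3),np.zeros(3),K,d)[0].reshape(-1,2)
E
python3 - <<'E'
from h import *
for n in('top','side'): print(calibration(n)); snap(n,n+'0.png')
print(read_state())
E
```

```text
{'camera_matrix': array([[388.59794177,   0.        , 317.26677868],
       [  0.        , 388.59794177, 200.3246114 ],
       [  0.        ,   0.        ,   1.        ]]), 'distortion': array([-0.09441935,  0.        ,  0.        ,  0.        ,  0.        ]), 'origin': array([ 321.79526225,  -18.36170365, 1298.85479663]), 'attitude': array([ 0.2157057 ,  0.00273919, -1.62388578])}
{'camera_matrix': array([[438.16466863,   0.        , 308.44728819],
       [  0.        , 438.16466863, 193.95956889],
       [  0.        ,   0.        ,   1.        ]]), 'distortion': array([-0.09057488,  0.        ,  0.        ,  0.        ,  0.        ]), 'origin': array([ 554.33980496, -953.07706518,  860.17283463]), 'attitude': array([ 0.8971971 , -0.01133764,  0.0153254 ])}
{'clock': 0.1, 'qpos': array([ 1.08017394,  0.62926863,  0.03844982,  1.51823649, -0.02697732,
        0.99630981, -0.01999026]), 'qd': array([-0.00066221, -0.00213   ,  0.00106842, -0.00186331,  0.00062053,
        0.00070169,  0.00112168]), 'tau': array([ 2.61150766e-03, -5.64525640e+01,  1.23004429e+00, -1.93971330e+01,
        1.12019404e-02,  5.38170090e-03,  2.68527195e-06]), 'eef_pos': array([ 267.68170923, -591.6824861 ,  209.38154149]), 'tool_rot': array([-3.13988896e+00,  3.93411448e-05,  4.24841116e-01]), 'force': array([0.67894619, 0.33865903, 0.18918442]), 'torque': array([-0.02537883,  0.06302097, -0.01236699]), 'width': 85.59740504947378}
```

View pics/top0.png

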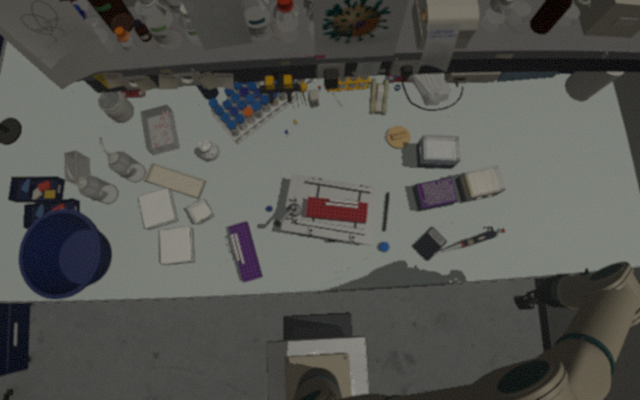

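View pics/side0.png

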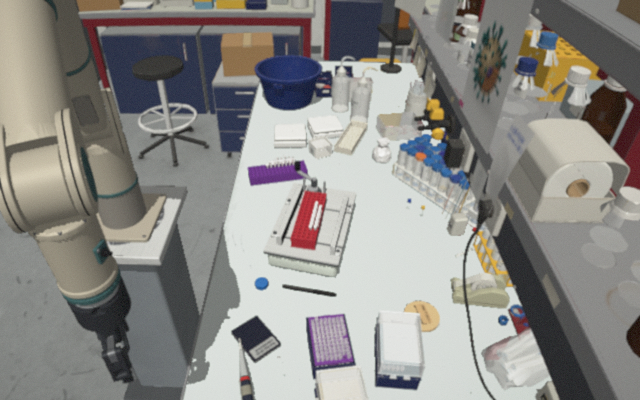

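The top view shows the shaker around (325,210) with the red rack at (337,209) and the lever near (270,215). The side view shows it at (312,225), with the knob near (300,167). I'll enlarge both.

Run:
```python
import cv2,numpy as np
a=cv2.imread('pics/raw_top0.png')[165:255,250:400]; b=cv2.imread('pics/raw_side0.png')[150:285,245:375]
a=cv2.resize(a,None,fx=5,fy=5,interpolation=cv2.INTER_CUBIC); cv2.imwrite('pics/c_top.png',cv2.convertScaleAbs(a,alpha=1.3))
cv2.imwrite('pics/c_side.png',cv2.resize(b,None,fx=4.4,fy=4.4,interpolation=cv2.INTER_CUBIC))
from h import *
print(Rm(cam('top')[3]),Rm(cam('side')[3]))
```

```text
[[-0.05306432  0.97541822 -0.21387725]
 [-0.99858734 -0.05242024  0.00868583]
 [-0.00273918  0.21403602  0.97682193]] [[ 0.99981831 -0.01841972  0.00490611]
 [ 0.01532382  0.62359406 -0.78159812]
 [ 0.0113374   0.78153129  0.62376302]]
```

View pics/c_top.png

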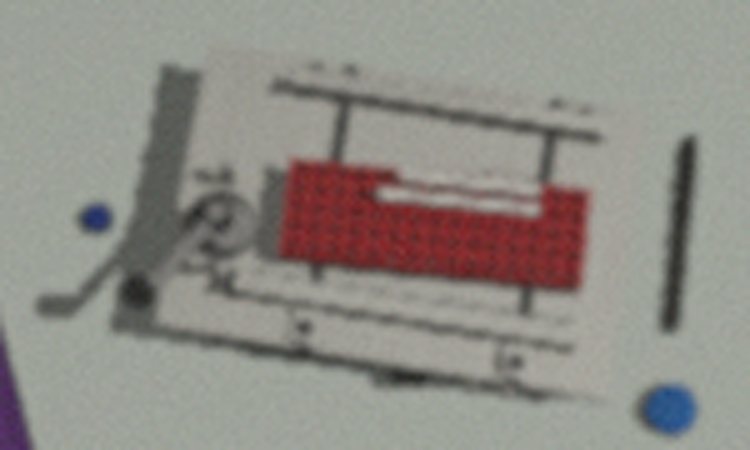

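View pics/c_side.png

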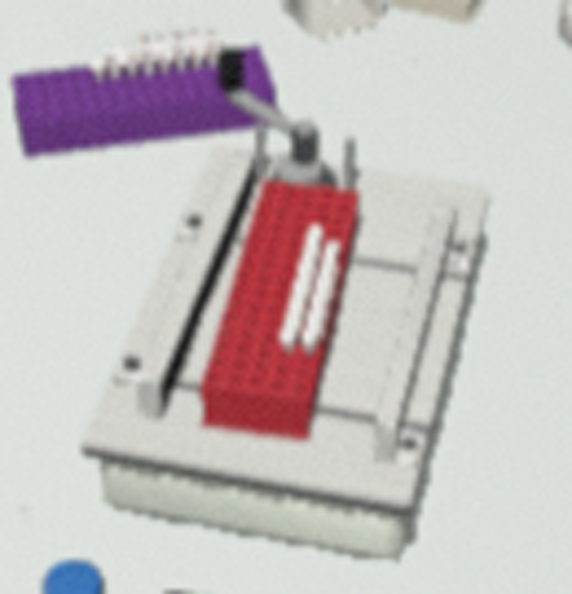

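The top crop shows the knob at (135,285) and the rack corners at (292,158), (590,188), (580,290) and (280,258). The side crop shows platform corners (85,450), (410,505), (487,190) and the knob top at (232,58). I'll fit the shaker pose from both views.

```bash
cat > fit.py <<'E'
from h import *
from scipy.optimize import least_squares
T=lambda p:np.array(p,float)/5+[250,165]-0.4
S=lambda p:np.array(p,float)/4.4+[245,150]-0.4
def sh(q,P): 
    c,s=np.cos(q[2]),np.sin(q[2]); P=np.atleast_2d(P)
    return np.c_[q[0]+c*P[:,0]-s*P[:,1],q[1]+s*P[:,0]+c*P[:,1],P[:,2]]
obs=[('side',(-95,-145,72),S((85,450))),('side',(95,-145,72),S((412,508))),('side',(95,145,72),S((488,190))),
('top',(-95,145,72),T((113,325))),('top',(95,145,72),T((207,47))),('top',(-95,-145,72),T((603,398)))]
f=lambda q:np.concatenate([(w2pix(n,sh(q,P))[0]-uv) for n,P,uv in obs])
if __name__=='__main__':
    r=least_squares(f,[600,0,-.1],x_scale=[10,10,.1],loss='soft_l1'); q=r.x; print(q,np.degrees(q[2])); print(f(q).reshape(-1,2).round(1))
    kt=pix2w('top',[T((136,287))],144)[0]; ks=pix2w('side',[S((232,54))],144)[0]; pv=sh(q,[-25,115,72])[0]
    for k in(kt,ks):
        d=k-pv; print('knob',k.round(1),np.hypot(*d[:2]),np.degrees(np.arctan2(d[1],d[0])-q[2])%360)
    c=pix2w('top',[T(p) for p in[(292,158),(590,188),(580,290),(280,258)]],106); 
    inv=lambda w:np.c_[w[:,:2]-q[:2]]@np.array([[np.cos(q[2]),-np.sin(q[2])],[np.sin(q[2]),np.cos(q[2])]])
    print('rack sh',inv(c).round(1),inv(c).mean(0)); 
    c=pix2w('side',[S(p) for p in[(268,183),(358,192),(310,402),(205,388)]],106);print('rack side',inv(c).round(1),inv(c).mean(0))
    # bystanders
    print('cap',inv(pix2w('top',[T((96,218))],12)),inv(pix2w('top',[[199,211]],49)), inv(pix2w('top',[[242,250]],40)))
    print('w',pix2w('top',[[199,211]],49))
    a=lambda al:sh(q,[-25+70*np.cos(np.radians(al)),115+70*np.sin(np.radians(al)),144])[0].round(1)
    for al in range(165,0,-15): print(al,a(al))
    print('pivot',pv,'jawpush',sh(q,[-73,-17,89]),'home jaw far end',sh(q,[-73,-118,104]))
E
python3 fit.py
```

```text
[ 5.62598296e+02 -7.07224080e+01 -2.13282206e-01] -12.220170227622308
[[-0.7 -1.8]
 [ 0.3 -1.5]
 [ 0.4 -1.4]
 [ 8.8  0.3]
 [ 0.4 -0.8]
 [ 1.1  0.1]]
knob [514.5  96.6 144. ] 69.03679250066743 146.29542553484097
knob [514.4  91.8 144. ] 65.7685055204723 149.28470101730497
rack sh [[  19.6   76.1]
 [  30.3 -112. ]
 [ -35.  -114.5]
 [ -44.7   72.9]] [ -7.46965667 -19.38109814]
rack side [[ -37.9   68.3]
 [  19.2   73. ]
 [  30.1 -116.6]
 [ -29.2 -119.8]] [ -4.43769022 -23.77867079]
cap [[-21.58905456 206.1147724 ]] [[-74.39945603 427.43844939]] [[-176.33127757  262.34942305]]
w [[580.36003822 362.77895023  49.        ]]
165 [500.3  79.  144. ]
150 [510.7  94.  144. ]
135 [524.6 105.8 144. ]
120 [541.1 113.6 144. ]
105 [559.1 116.9 144. ]
90 [577.3 115.4 144. ]
75 [594.5 109.2 144. ]
60 [609.5  98.8 144. ]
45 [621.4  84.9 144. ]
30 [629.2  68.3 144. ]
15 [632.4  50.4 144. ]
pivot [562.50668023  46.96357929  72.        ] jawpush [[487.65400031 -71.88538499  89.        ]] home jaw far end [[ 466.27544446 -170.59687039  104.        ]]
```

Run:
```python
import fit; from fit import *
obs=[o for i,o in enumerate(fit.obs) if i!=3]+[('side',(-55,115,116),S((262,129))),('side',(5,115,116),S((351,141)))]
fit.obs=obs
q=least_squares(f,[560,-70,-.2],x_scale=[10,10,.1],loss='soft_l1').x; print(q); print(f(q).reshape(-1,2).round(1))
np.save('q.npy',q)
# reprojection overlay
im=cv2.imread('pics/raw_side0.png'); im=cv2.resize(im[150:285,245:375],None,fx=4.4,fy=4.4,interpolation=cv2.INTER_CUBIC)
def dr(P,c):
    uv=((w2pix('side',sh(q,P))+.4-[245,150])*4.4).astype(int); cv2.polylines(im,[uv.reshape(-1,1,2)],True,c,1)
dr([(-95,-145,72),(95,-145,72),(95,145,72),(-95,145,72)],(0,255,0))
dr([(68,-118.5,102),(80,-118.5,102),(80,84.5,102),(68,84.5,102)],(255,0,0))
dr([(-73,-118,104),(-59,-118,104),(-59,103,104),(-73,103,104)],(255,0,255))
for x in(-55,5): dr([(x,115,72),(x,115,116)],(0,0,255))
for d in(0,17): 
  a=np.radians(165-d); dr([(-25,115,110),(-25+70*np.cos(a),115+70*np.sin(a),110),(-25+70*np.cos(a),115+70*np.sin(a),144)],(0,200,255))
cv2.imwrite('pics/ov.png',im)
for b in range(185,20,-10):
    r=np.radians(b); print(b,sh(q,[-25+74*np.cos(r),115+74*np.sin(r),122])[0].round(1))
print('jaw start',sh(q,[-105,-17,82]),'jaw end ctr',sh(q,[-22,-17,82]))
```

```text
[ 5.62856806e+02 -7.40394805e+01 -2.12023553e-01]
[[-0.7 -0.8]
 [ 0.5 -0.5]
 [ 0.5 -0.8]
 [ 1.3 -0.9]
 [ 2.2 -0.1]
 [-0.7 -0.5]
 [-0.2 -0.2]]
185 [489.2  52.9 122. ]
175 [491.9  65.5 122. ]
165 [496.8  77.4 122. ]
155 [503.6  88.3 122. ]
145 [512.3  97.9 122. ]
135 [522.5 105.8 122. ]
125 [533.9 111.8 122. ]
115 [546.2 115.8 122. ]
105 [558.9 117.6 122. ]
95 [571.8 117.1 122. ]
85 [584.4 114.4 122. ]
75 [596.4 109.5 122. ]
65 [607.3 102.6 122. ]
55 [616.9  94.  122. ]
45 [624.8  83.8 122. ]
35 [630.8  72.4 122. ]
25 [634.8  60.1 122. ]
jaw start [[456.63060657 -68.56275117  82.        ]] jaw end ctr [[537.77199447 -86.02915237  82.        ]]
```

View pics/ov.png

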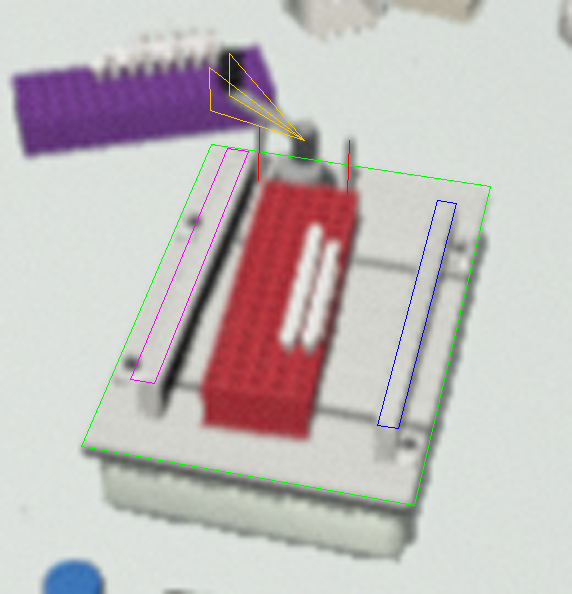

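apply_moves:
  increments:
    - {"tx": 0.01, "ty": 0.04, "tz": 0.01, "rz": -1.5, "claw": 0}
    - {"tx": 0.03, "ty": 0.09, "tz": 0.01, "rz": -3, "claw": 0}
    - {"tx": 0.045, "ty": 0.135, "tz": 0.01, "rz": -4.5, "claw": 0}
    - {"tx": 0.06, "ty": 0.18, "tz": 0.01, "rz": -6, "claw": 0}
    - {"tx": 0.075, "ty": 0.225, "tz": 0.01, "rz": -7.3, "claw": 0}
    - {"tx": 0.09, "ty": 0.27, "tz": 0.01, "rz": -7.3, "claw": 0}
    - {"tx": 0.105, "ty": 0.315, "tz": 0.01, "rz": -7.3, "claw": 0}
    - {"tx": 0.12, "ty": 0.36, "tz": 0.01, "rz": -7.3, "claw": 0}
    - {"tx": 0.135, "ty": 0.405, "tz": 0.01, "rz": -7.3, "claw": 0}
    - {"tx": 0.15, "ty": 0.45, "tz": 0.01, "rz": -7.3, "claw": 0}
    - {"tx": 0.165, "ty": 0.495, "tz": 0.01, "rz": -7.3, "claw": 0}
    - {"tx": 0.18, "ty": 0.54, "tz": 0.01, "rz": -7.3, "claw": 0}

```text
$.increments[0]: bad value
```

The overlay matches the image to 2–3 mm, with the jaw about 7 mm forward and the lever about 17° off its locked position. The move was refused, so I'm resending it with every key given.

apply_moves:
  increments:
    - {"tx": 0.01, "ty": 0.04, "tz": 0.01, "rx": 0.0, "ry": 0.0, "rz": -1.5, "claw": 0.0}
    - {"tx": 0.03, "ty": 0.09, "tz": 0.01, "rx": 0.0, "ry": 0.0, "rz": -3.0, "claw": 0.0}
    - {"tx": 0.045, "ty": 0.135, "tz": 0.01, "rx": 0.0, "ry": 0.0, "rz": -4.5, "claw": 0.0}
    - {"tx": 0.06, "ty": 0.18, "tz": 0.01, "rx": 0.0, "ry": 0.0, "rz": -6.0, "claw": 0.0}
    - {"tx": 0.075, "ty": 0.225, "tz": 0.01, "rx": 0.0, "ry": 0.0, "rz": -7.3, "claw": 0.0}
    - {"tx": 0.09, "ty": 0.27, "tz": 0.01, "rx": 0.0, "ry": 0.0, "rz": -7.3, "claw": 0.0}
    - {"tx": 0.105, "ty": 0.315, "tz": 0.01, "rx": 0.0, "ry": 0.0, "rz": -7.3, "claw": 0.0}
    - {"tx": 0.12, "ty": 0.36, "tz": 0.01, "rx": 0.0, "ry": 0.0, "rz": -7.3, "claw": 0.0}
    - {"tx": 0.135, "ty": 0.405, "tz": 0.01, "rx": 0.0, "ry": 0.0, "rz": -7.3, "claw": 0.0}
    - {"tx": 0.15, "ty": 0.45, "tz": 0.01, "rx": 0.0, "ry": 0.0, "rz": -7.3, "claw": 0.0}
    - {"tx": 0.165, "ty": 0.495, "tz": 0.01, "rx": 0.0, "ry": 0.0, "rz": -7.3, "claw": 0.0}
    - {"tx": 0.18, "ty": 0.54, "tz": 0.01, "rx": 0.0, "ry": 0.0, "rz": -7.3, "claw": 0.0}

```text
clock: 1.3
eef_pos: [448.0, -50.3, 220.2]
tool_rot: [3.142, 0.0, -0.212]
force: [0.9, 0.4, 1.3]
width: 0.0
```

apply_moves:
  increments:
    - {"tx": 0.015, "ty": 0.04, "tz": 0.0, "rx": 0.0, "ry": 0.0, "rz": 0.0, "claw": 0.0}
    - {"tx": 0.03, "ty": 0.08, "tz": 0.0, "rx": 0.0, "ry": 0.0, "rz": 0.0, "claw": 0.0}
    - {"tx": 0.04, "ty": 0.102, "tz": -0.02, "rx": 0.0, "ry": 0.0, "rz": 0.0, "claw": 0.0}
    - {"tx": 0.04, "ty": 0.102, "tz": -0.06, "rx": 0.0, "ry": 0.0, "rz": 0.0, "claw": 0.0}
    - {"tx": 0.04, "ty": 0.102, "tz": -0.097, "rx": 0.0, "ry": 0.0, "rz": 0.0, "claw": 0.0}
    - {"tx": 0.04, "ty": 0.102, "tz": -0.097, "rx": 0.0, "ry": 0.0, "rz": 0.0, "claw": 0.0}

```text
clock: 1.9
eef_pos: [484.0, 49.6, 119.4]
tool_rot: [3.138, 0.009, -0.212]
force: [-0.9, -0.4, -0.6]
width: 0.3
```

Run:
```python
from h import *
s=read_state(); print(s['force'].round(1),s['eef_pos'].round(1)); snap('side','s1.png',(245,130,375,265),4.4)
```

```text
[-0.9 -0.4 -0.6] [484.   49.6 119.4]
```

View pics/s1.png

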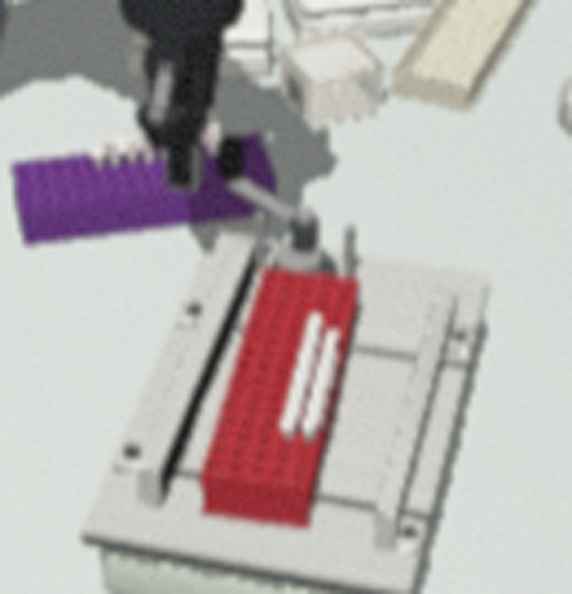

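Shown: the closed fingers at (183,165), behind the knob at (232,155) and clear of it. Next I push the lever clockwise along its arc.

apply_moves:
  increments:
    - {"tx": 0.004, "ty": 0.014, "tz": 0.0, "rx": 0.0, "ry": 0.0, "rz": 0.0, "claw": 0.0}
    - {"tx": 0.009, "ty": 0.0255, "tz": 0.0, "rx": 0.0, "ry": 0.0, "rz": 0.0, "claw": 0.0}
    - {"tx": 0.0155, "ty": 0.0365, "tz": 0.0, "rx": 0.0, "ry": 0.0, "rz": 0.0, "claw": 0.0}
    - {"tx": 0.024, "ty": 0.046, "tz": 0.0, "rx": 0.0, "ry": 0.0, "rz": 0.0, "claw": 0.0}
    - {"tx": 0.0345, "ty": 0.054, "tz": 0.0, "rx": 0.0, "ry": 0.0, "rz": 0.0, "claw": 0.0}
    - {"tx": 0.046, "ty": 0.06, "tz": 0.0, "rx": 0.0, "ry": 0.0, "rz": 0.0, "claw": 0.0}
    - {"tx": 0.058, "ty": 0.064, "tz": 0.0, "rx": 0.0, "ry": 0.0, "rz": 0.0, "claw": 0.0}
    - {"tx": 0.071, "ty": 0.066, "tz": 0.0, "rx": 0.0, "ry": 0.0, "rz": 0.0, "claw": 0.0}
    - {"tx": 0.084, "ty": 0.0655, "tz": 0.0, "rx": 0.0, "ry": 0.0, "rz": 0.0, "claw": 0.0}
    - {"tx": 0.096, "ty": 0.063, "tz": 0.0, "rx": 0.0, "ry": 0.0, "rz": 0.0, "claw": 0.0}

```text
clock: 2.95
eef_pos: [585.4, 114.2, 123.8]
tool_rot: [-3.141, -0.001, -0.211]
force: [0.1, -0.2, 0.6]
width: -0.1
```

Run:
```python
from h import *
s=read_state(); print(s['force'].round(1),s['eef_pos'].round(1)); snap('side','s2.png',(245,130,375,265),4.4)
```

```text
[ 0.1 -0.2  0.6] [585.4 114.2 123.8]
```

View pics/s2.png

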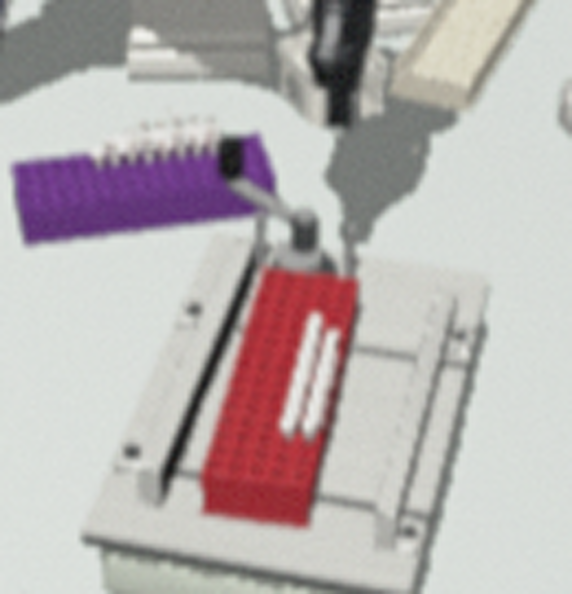

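The lever hasn't moved: the knob is still at (232,157), so the fingers missed it. I'll check where the TCP projects in both images before going on.

Run:
```python
import fit; from fit import *
q=np.load('q.npy')
J=lambda P:((w2pix('side',P)+.4-[245,130])*4.4).round()
print('tip now',J([585.4,114.2,123.8]),'tip+60',J([585.4,114.2,184]),'tip before',J([484,49.6,119.4]))
al=np.radians(147.5);k=sh(q,[-25+70*np.cos(al),115+70*np.sin(al),144])[0];print('knob model',k,J(k),J(k-[0,0,29]))
get=get_image('top')[:,:,::-1]; cv2.imwrite('pics/raw_t2.png',get)
im=cv2.convertScaleAbs(cv2.resize(get[150:255,240:400],None,fx=4.5,fy=4.5,interpolation=cv2.INTER_CUBIC),alpha=1.4)
for P,c in(([585.4,114.2,123.8],(0,255,0)),(k,(0,255,255)),([585.4,114.2,184],(255,0,0))):
    u=((w2pix('top',P)[0]+.4-[240,150])*4.5).astype(int); print(u); cv2.circle(im,tuple(map(int,u)),4,c,1)
cv2.imwrite('pics/t2.png',im)
```

```text
tip now [[339. 150.]] tip+60 [[342.  74.]] tip before [[183. 210.]]
knob model [512.81648194  92.8387977  144.        ] [[230. 141.]] [[230. 177.]]
[141 230]
[173 327]
[130 210]
```

View pics/t2.png

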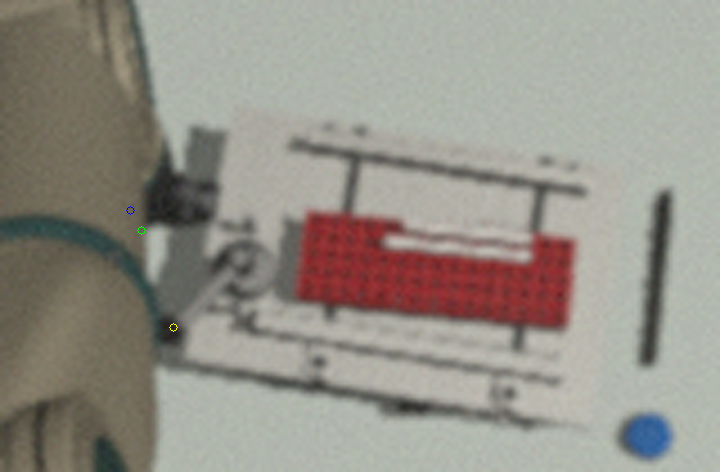

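In side view the finger ends at (340,125) but the TCP projects to (339,150). So the real fingertips sit about 20 mm higher than the reported TCP and passed over the knob. I'll go back over the top, come down about 20 mm lower and retry. Within that clearance nothing else is reachable.

apply_moves:
  increments:
    - {"tx": 0.0, "ty": 0.0, "tz": 0.04, "rx": 0.0, "ry": 0.0, "rz": 0.0, "claw": 0.0}
    - {"tx": -0.04, "ty": -0.02, "tz": 0.05, "rx": 0.0, "ry": 0.0, "rz": 0.0, "claw": 0.0}
    - {"tx": -0.08, "ty": -0.045, "tz": 0.05, "rx": 0.0, "ry": 0.0, "rz": 0.0, "claw": 0.0}
    - {"tx": -0.098, "ty": -0.064, "tz": 0.03, "rx": 0.0, "ry": 0.0, "rz": 0.0, "claw": 0.0}
    - {"tx": -0.098, "ty": -0.064, "tz": 0.0, "rx": 0.0, "ry": 0.0, "rz": 0.0, "claw": 0.0}
    - {"tx": -0.098, "ty": -0.064, "tz": -0.018, "rx": 0.0, "ry": 0.0, "rz": 0.0, "claw": 0.0}
    - {"tx": -0.098, "ty": -0.064, "tz": -0.018, "rx": 0.0, "ry": 0.0, "rz": 0.0, "claw": 0.0}
    - {"tx": -0.098, "ty": -0.064, "tz": -0.018, "rx": 0.0, "ry": 0.0, "rz": 0.0, "claw": 0.0}

```text
clock: 3.85
eef_pos: [486.0, 49.2, 105.6]
tool_rot: [-3.142, 0.0, -0.212]
force: [-0.8, 0.1, 0.0]
width: -0.1
```

apply_moves:
  increments:
    - {"tx": 0.006, "ty": 0.015, "tz": 0.0, "rx": 0.0, "ry": 0.0, "rz": 0.0, "claw": 0.0}
    - {"tx": 0.011, "ty": 0.027, "tz": 0.0, "rx": 0.0, "ry": 0.0, "rz": 0.0, "claw": 0.0}
    - {"tx": 0.0175, "ty": 0.0375, "tz": 0.0, "rx": 0.0, "ry": 0.0, "rz": 0.0, "claw": 0.0}
    - {"tx": 0.026, "ty": 0.047, "tz": 0.0, "rx": 0.0, "ry": 0.0, "rz": 0.0, "claw": 0.0}

```text
clock: 4.25
eef_pos: [511.4, 95.5, 105.5]
tool_rot: [3.14, 0.001, -0.212]
force: [-3.5, -3.5, -0.1]
width: 0.1
```

Run:
```python
from h import *
s=read_state(); print(s['force'].round(1),s['eef_pos'].round(1)); snap('side','s3.png',(245,130,375,265),4.4)
```

```text
[-3.5 -3.5 -0.1] [511.4  95.5 105.5]
```

View pics/s3.png

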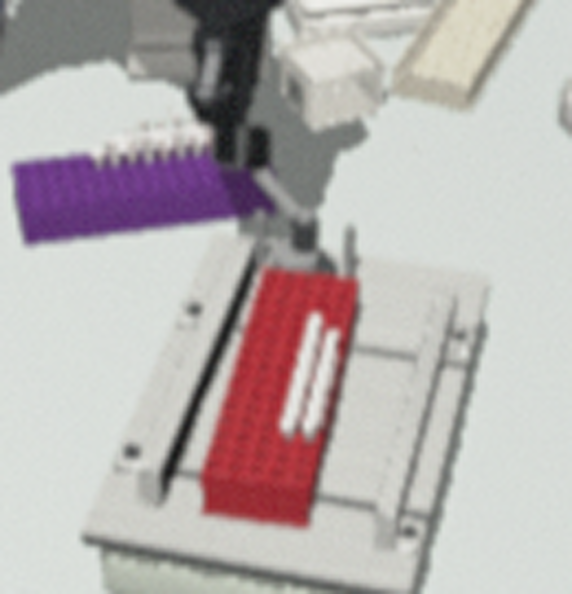

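Now pushing: about 5 N, and the knob has moved to (257,147). I continue along the arc.

apply_moves:
  increments:
    - {"tx": 0.0105, "ty": 0.008, "tz": 0.0, "rx": 0.0, "ry": 0.0, "rz": 0.0, "claw": 0.0}
    - {"tx": 0.022, "ty": 0.014, "tz": 0.0, "rx": 0.0, "ry": 0.0, "rz": 0.0, "claw": 0.0}
    - {"tx": 0.034, "ty": 0.018, "tz": 0.0, "rx": 0.0, "ry": 0.0, "rz": 0.0, "claw": 0.0}
    - {"tx": 0.047, "ty": 0.02, "tz": 0.0, "rx": 0.0, "ry": 0.0, "rz": 0.0, "claw": 0.0}
    - {"tx": 0.06, "ty": 0.0195, "tz": 0.0, "rx": 0.0, "ry": 0.0, "rz": 0.0, "claw": 0.0}
    - {"tx": 0.072, "ty": 0.017, "tz": 0.0, "rx": 0.0, "ry": 0.0, "rz": 0.0, "claw": 0.0}
    - {"tx": 0.0845, "ty": 0.012, "tz": 0.0, "rx": 0.0, "ry": 0.0, "rz": 0.0, "claw": 0.0}
    - {"tx": 0.095, "ty": 0.005, "tz": 0.0, "rx": 0.0, "ry": 0.0, "rz": 0.0, "claw": 0.0}
    - {"tx": 0.105, "ty": -0.0035, "tz": 0.0, "rx": 0.0, "ry": 0.0, "rz": 0.0, "claw": 0.0}

```text
clock: 5.2
eef_pos: [613.6, 93.6, 104.1]
tool_rot: [3.141, 0.008, -0.211]
force: [-11.3, -1.8, -0.3]
width: -0.3
```

apply_moves:
  increments:
    - {"tx": -0.0025, "ty": 0.021, "tz": 0.0, "rx": 0.0, "ry": 0.0, "rz": 0.0, "claw": 0.0}
    - {"tx": 0.024, "ty": 0.0155, "tz": 0.0, "rx": 0.0, "ry": 0.0, "rz": 0.0, "claw": 0.0}
    - {"tx": 0.023, "ty": 0.01, "tz": 0.0, "rx": 0.0, "ry": 0.0, "rz": 0.0, "claw": 0.0}
    - {"tx": 0.0225, "ty": 0.005, "tz": 0.0, "rx": 0.0, "ry": 0.0, "rz": 0.0, "claw": 0.0}
    - {"tx": 0.022, "ty": 0.0, "tz": 0.0, "rx": 0.0, "ry": 0.0, "rz": 0.0, "claw": 0.0}
    - {"tx": 0.0215, "ty": -0.005, "tz": 0.0, "rx": 0.0, "ry": 0.0, "rz": 0.0, "claw": 0.0}

```text
clock: 5.8
eef_pos: [640.3, 90.4, 105.7]
tool_rot: [-3.136, -0.004, -0.211]
force: [7.5, 7.0, -6.2]
width: 0.0
```

apply_moves:
  increments:
    - {"tx": 0.0, "ty": 0.0, "tz": 0.0, "rx": 0.0, "ry": 0.0, "rz": 0.0, "claw": 0.0}
    - {"tx": -0.001, "ty": -0.004, "tz": 0.0, "rx": 0.0, "ry": 0.0, "rz": 0.0, "claw": 0.0}

```text
clock: 6.0
eef_pos: [641.0, 87.8, 106.2]
tool_rot: [-3.134, -0.007, -0.21]
force: [9.7, 7.6, -5.9]
width: -0.2
```

Run:
```python
from h import *
s=read_state(); print(s['force'].round(1),s['eef_pos'].round(1)); snap('side','s4.png',(245,130,375,265),4.4)
```

```text
[ 9.7  7.6 -5.9] [641.   87.8 106.2]
```

View pics/s4.png

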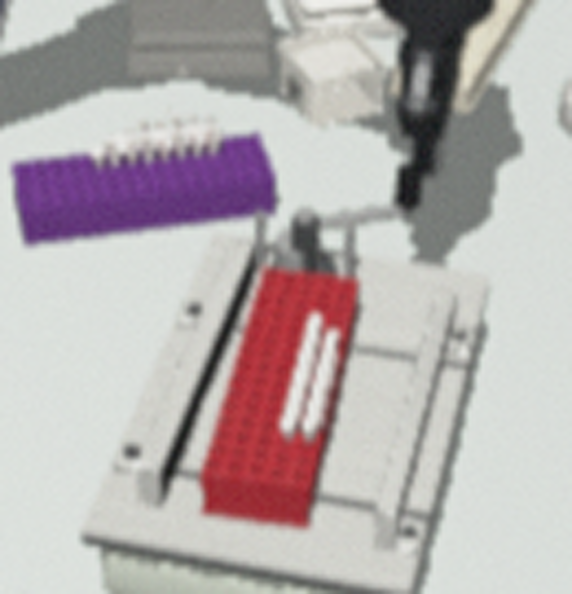

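The side view shows the lever swung round, with the knob top near (409,172), its foot near (407,206) and the fingers behind it at (425,165).

Run:
```python
from fit import *
q=np.load('q.npy'); pv=sh(q,[-25,115,72])[0]
U=lambda p:np.array(p,float)/4.4+[245,130]-.4
for p,z in(((409,170),144),((407,207),115)):
    k=pix2w('side',[U(p)],z)[0]; d=k-pv; print(k.round(1),np.hypot(*d[:2]),np.degrees(np.arctan2(d[1],d[0])-q[2]))
inv=lambda w:(np.array(w)[:2]-pv[:2])@np.array([[np.cos(q[2]),-np.sin(q[2])],[np.sin(q[2]),np.cos(q[2])]])
print('pusher rel pivot',inv([641,87.8]))
for al in(22,30,35): 
  a=np.radians(al);P=sh(q,[-25+70*np.cos(a),115+70*np.sin(a),144]);print(al,((w2pix('side',P)+.4-[245,130])*4.4).round(),((w2pix('side',P-[0,0,29])+.4-[245,130])*4.4).round())
```

```text
[629.4  63.6 144. ] 69.6951623580437 28.79404087339015
[629.6  62.8 115. ] 69.65112967561 28.13984112490974
pusher rel pivot [67.33607136 59.65976433]
22 [[413. 177.]] [[410. 214.]]
30 [[409. 169.]] [[406. 205.]]
35 [[405. 163.]] [[403. 200.]]
```

The lever is at about 28°, with 6–7° left to the stop. I push on in small steps and watch the force.

apply_moves:
  increments:
    - {"tx": -0.002, "ty": -0.004, "tz": 0.0, "rx": 0.0, "ry": 0.0, "rz": 0.0, "claw": 0.0}
    - {"tx": -0.004, "ty": -0.008, "tz": 0.0, "rx": 0.0, "ry": 0.0, "rz": 0.0, "claw": 0.0}
    - {"tx": -0.004, "ty": -0.008, "tz": 0.0, "rx": 0.0, "ry": 0.0, "rz": 0.0, "claw": 0.0}

```text
clock: 6.35
eef_pos: [637.9, 79.5, 107.3]
tool_rot: [-3.134, -0.009, -0.211]
force: [7.6, 5.7, 0.4]
width: -0.2
```

apply_moves:
  increments:
    - {"tx": -0.001, "ty": -0.003, "tz": 0.0, "rx": 0.0, "ry": 0.0, "rz": 0.0, "claw": 0.0}
    - {"tx": -0.002, "ty": -0.006, "tz": 0.0, "rx": 0.0, "ry": 0.0, "rz": 0.0, "claw": 0.0}
    - {"tx": -0.002, "ty": -0.006, "tz": 0.0, "rx": 0.0, "ry": 0.0, "rz": 0.0, "claw": 0.0}

```text
clock: 6.65
eef_pos: [637.8, 79.1, 107.6]
tool_rot: [-3.127, -0.012, -0.207]
force: [11.4, 15.4, -2.6]
width: 0.3
```

The lever is at its stop: force rose to 19 N with only 0.5 mm of travel. I back off, rise and go to behind the jaw.

apply_moves:
  increments:
    - {"tx": 0.004, "ty": 0.02, "tz": 0.0, "rx": 0.0, "ry": 0.0, "rz": 0.0, "claw": 0.0}
    - {"tx": 0.007, "ty": 0.03, "tz": 0.035, "rx": 0.0, "ry": 0.0, "rz": 0.0, "claw": 0.0}
    - {"tx": 0.007, "ty": 0.03, "tz": 0.08, "rx": 0.0, "ry": 0.0, "rz": 0.0, "claw": 0.0}
    - {"tx": -0.02, "ty": 0.005, "tz": 0.1, "rx": 0.0, "ry": 0.0, "rz": 0.0, "claw": 0.0}
    - {"tx": -0.055, "ty": -0.025, "tz": 0.1, "rx": 0.0, "ry": 0.0, "rz": 0.0, "claw": 0.0}
    - {"tx": -0.09, "ty": -0.055, "tz": 0.1, "rx": 0.0, "ry": 0.0, "rz": 0.0, "claw": 0.0}
    - {"tx": -0.125, "ty": -0.08, "tz": 0.1, "rx": 0.0, "ry": 0.0, "rz": 0.0, "claw": 0.0}
    - {"tx": -0.16, "ty": -0.11, "tz": 0.1, "rx": 0.0, "ry": 0.0, "rz": 0.0, "claw": 0.0}
    - {"tx": -0.1945, "ty": -0.135, "tz": 0.1, "rx": 0.0, "ry": 0.0, "rz": 0.0, "claw": 0.0}
    - {"tx": -0.1945, "ty": -0.135, "tz": 0.06, "rx": 0.0, "ry": 0.0, "rz": 0.0, "claw": 0.0}
    - {"tx": -0.1945, "ty": -0.135, "tz": 0.02, "rx": 0.0, "ry": 0.0, "rz": 0.0, "claw": 0.0}
    - {"tx": -0.1945, "ty": -0.135, "tz": 0.0, "rx": 0.0, "ry": 0.0, "rz": 0.0, "claw": 0.0}

```text
clock: 7.85
eef_pos: [434.7, -65.9, 103.6]
tool_rot: [3.141, 0.003, -0.213]
force: [0.1, 0.5, -0.0]
width: -0.3
```

apply_moves:
  increments:
    - {"tx": 0.0, "ty": 0.0, "tz": -0.02, "rx": 0.0, "ry": 0.0, "rz": 0.0, "claw": 0.0}
    - {"tx": 0.0, "ty": 0.0, "tz": -0.039, "rx": 0.0, "ry": 0.0, "rz": 0.0, "claw": 0.0}
    - {"tx": 0.0, "ty": 0.0, "tz": -0.039, "rx": 0.0, "ry": 0.0, "rz": 0.0, "claw": 0.0}
    - {"tx": 0.0, "ty": 0.0, "tz": -0.039, "rx": 0.0, "ry": 0.0, "rz": 0.0, "claw": 0.0}

```text
clock: 8.25
eef_pos: [436.5, -65.9, 66.5]
tool_rot: [3.142, 0.001, -0.213]
force: [0.3, -0.4, 0.1]
width: -0.2
```

Run:
```python
from fit import *
s=read_state(); print(s['force'].round(1),s['eef_pos'].round(1)); snap('side','s5.png',(235,140,375,275),4.2)
p=s['eef_pos']
for dz in(0,20): print(((w2pix('side',p+[0,0,dz])+.4-[235,140])*4.2).round())
q=np.load('q.npy')
print('knob22',((w2pix('side',sh(q,[-25+70*np.cos(.384),115+70*np.sin(.384),144]))+.4-[235,140])*4.2).round())
```

```text
[ 0.3 -0.4  0.1] [436.5 -65.9  66.5]
[[135. 329.]]
[[134. 305.]]
knob22 [[436. 127.]]
```

View pics/s5.png

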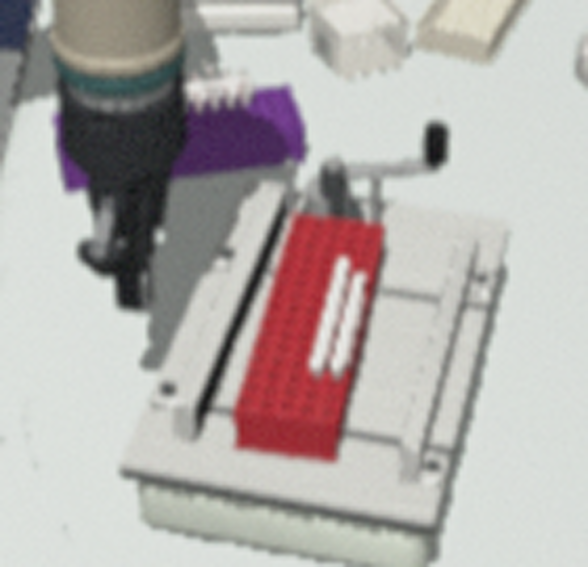

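The visible tip at y≈305 confirms a 20 mm tip offset, so the true tip is about 14 mm above the platform. The knob is at (436,127), exactly where the 22° stop predicts. Next I push the jaw along the shaker's +x.

apply_moves:
  increments:
    - {"tx": 0.0195, "ty": -0.004, "tz": 0.0, "rx": 0.0, "ry": 0.0, "rz": 0.0, "claw": 0.0}
    - {"tx": 0.036, "ty": -0.008, "tz": 0.0, "rx": 0.0, "ry": 0.0, "rz": 0.0, "claw": 0.0}
    - {"tx": 0.044, "ty": -0.0095, "tz": 0.0, "rx": 0.0, "ry": 0.0, "rz": 0.0, "claw": 0.0}
    - {"tx": 0.05, "ty": -0.011, "tz": 0.0, "rx": 0.0, "ry": 0.0, "rz": 0.0, "claw": 0.0}
    - {"tx": 0.056, "ty": -0.012, "tz": 0.0, "rx": 0.0, "ry": 0.0, "rz": 0.0, "claw": 0.0}
    - {"tx": 0.062, "ty": -0.0135, "tz": 0.0, "rx": 0.0, "ry": 0.0, "rz": 0.0, "claw": 0.0}
    - {"tx": 0.068, "ty": -0.0145, "tz": 0.0, "rx": 0.0, "ry": 0.0, "rz": 0.0, "claw": 0.0}
    - {"tx": 0.074, "ty": -0.016, "tz": 0.0, "rx": 0.0, "ry": 0.0, "rz": 0.0, "claw": 0.0}
    - {"tx": 0.08, "ty": -0.017, "tz": 0.0, "rx": 0.0, "ry": 0.0, "rz": 0.0, "claw": 0.0}
    - {"tx": 0.086, "ty": -0.0185, "tz": 0.0, "rx": 0.0, "ry": 0.0, "rz": 0.0, "claw": 0.0}
    - {"tx": 0.09, "ty": -0.0195, "tz": 0.0, "rx": 0.0, "ry": 0.0, "rz": 0.0, "claw": 0.0}

```text
clock: 9.4
eef_pos: [527.5, -85.5, 66.1]
tool_rot: [3.141, -0.0, -0.212]
force: [-2.7, -1.4, 2.6]
width: 0.2
```

apply_moves:
  increments:
    - {"tx": 0.003, "ty": -0.0005, "tz": 0.0, "rx": 0.0, "ry": 0.0, "rz": 0.0, "claw": 0.0}
    - {"tx": 0.006, "ty": -0.0015, "tz": 0.0, "rx": 0.0, "ry": 0.0, "rz": 0.0, "claw": 0.0}
    - {"tx": 0.009, "ty": -0.002, "tz": 0.0, "rx": 0.0, "ry": 0.0, "rz": 0.0, "claw": 0.0}

```text
clock: 9.7
eef_pos: [536.0, -87.3, 66.1]
tool_rot: [3.141, 0.0, -0.212]
force: [-3.4, -0.6, 1.0]
width: -0.3
```

apply_moves:
  increments:
    - {"tx": 0.002, "ty": -0.0005, "tz": 0.0, "rx": 0.0, "ry": 0.0, "rz": 0.0, "claw": 0.0}
    - {"tx": 0.004, "ty": -0.001, "tz": 0.0, "rx": 0.0, "ry": 0.0, "rz": 0.0, "claw": 0.0}
    - {"tx": 0.004, "ty": -0.001, "tz": 0.0, "rx": 0.0, "ry": 0.0, "rz": 0.0, "claw": 0.0}

```text
clock: 10.0
eef_pos: [536.3, -87.4, 65.9]
tool_rot: [-3.142, 0.007, -0.212]
force: [-9.8, 1.1, 7.1]
width: 0.1
```

apply_moves:
  increments:
    - {"tx": 0.003, "ty": -0.0005, "tz": 0.0, "rx": 0.0, "ry": 0.0, "rz": 0.0, "claw": 0.0}
    - {"tx": 0.005, "ty": -0.001, "tz": 0.0, "rx": 0.0, "ry": 0.0, "rz": 0.0, "claw": 0.0}
    - {"tx": 0.005, "ty": -0.001, "tz": 0.0, "rx": 0.0, "ry": 0.0, "rz": 0.0, "claw": 0.0}

```text
clock: 10.3
eef_pos: [536.0, -87.3, 65.4]
tool_rot: [-3.142, 0.018, -0.212]
force: [-18.6, 3.1, 12.7]
width: 0.0
```

The jaw stops hard at x≈536 with 18.6 N, so the rack is against the fence. I back off and rise, then compute the path for the return push. It takes the rectangular finger section into account.

apply_moves:
  increments:
    - {"tx": -0.02, "ty": 0.004, "tz": 0.0, "rx": 0.0, "ry": 0.0, "rz": 0.0, "claw": 0.0}
    - {"tx": -0.05, "ty": 0.01, "tz": 0.0, "rx": 0.0, "ry": 0.0, "rz": 0.0, "claw": 0.0}
    - {"tx": -0.05, "ty": 0.01, "tz": 0.045, "rx": 0.0, "ry": 0.0, "rz": 0.0, "claw": 0.0}
    - {"tx": -0.05, "ty": 0.01, "tz": 0.09, "rx": 0.0, "ry": 0.0, "rz": 0.0, "claw": 0.0}
    - {"tx": -0.04, "ty": 0.02, "tz": 0.13, "rx": 0.0, "ry": 0.0, "rz": 0.0, "claw": 0.0}
    - {"tx": -0.01, "ty": 0.05, "tz": 0.14, "rx": 0.0, "ry": 0.0, "rz": 0.0, "claw": 0.0}
    - {"tx": 0.02, "ty": 0.075, "tz": 0.14, "rx": 0.0, "ry": 0.0, "rz": 0.0, "claw": 0.0}
    - {"tx": 0.05, "ty": 0.095, "tz": 0.14, "rx": 0.0, "ry": 0.0, "rz": 0.0, "claw": 0.0}
    - {"tx": 0.08, "ty": 0.107, "tz": 0.14, "rx": 0.0, "ry": 0.0, "rz": 0.0, "claw": 0.0}
    - {"tx": 0.08, "ty": 0.107, "tz": 0.14, "rx": 0.0, "ry": 0.0, "rz": 0.0, "claw": 0.0}

```text
clock: 11.3
eef_pos: [630.2, 22.0, 206.4]
tool_rot: [-3.138, -0.006, -0.207]
force: [-1.0, 0.1, -0.3]
width: -0.1
```

Run:
```python
from fit import *
q=np.load('q.npy'); c0=np.array([625,19.7])
print(read_state()['eef_pos'].round(1))
print('start',sh(q,[41,105,0])[0][:2].round(1))
for al in list(range(22,165,8))+[165,170]:
    a=np.radians(al); k=70*np.array([np.cos(a),np.sin(a)])
    if al<=75: o=np.array([11,-14.5])+9*np.array([np.sin(a),-np.cos(a)]); o[0]=min(o[0],5+(al-22)*.4)
    elif al<105: o=np.array([20,np.interp(al,[75,105],[-17,17])])
    else: o=np.array([11,14.5])+9*np.array([np.sin(a),-np.cos(a)]); o[0]=min(o[0],8+(165-al)*.35)
    p=sh(q,[-25+k[0]+o[0],115+k[1]+o[1],0])[0][:2]; print(al,p.round(1),(p-c0).round(1))
```

```text
[630.2  22.  206.4]
start [625.  20.]
22 [631.7  32.2] [ 6.7 12.5]
30 [632.6  41.6] [ 7.6 21.9]
38 [632.2  50.7] [ 7.2 31. ]
46 [630.7  59.3] [ 5.7 39.6]
54 [628.   67.3] [ 3.  47.6]
62 [622.3  74.9] [-2.7 55.2]
70 [615.2  81.6] [-9.8 61.9]
78 [607.9  90. ] [-17.1  70.3]
86 [600.7 102.2] [-24.3  82.5]
94 [593.  113.2] [-32.   93.5]
102 [585.2 122.7] [-39.8 103. ]
110 [575.8 126.1] [-49.2 106.4]
118 [566.  125.3] [-59.  105.6]
126 [556.3 123.2] [-68.7 103.5]
134 [547.1 119.7] [-77.9 100. ]
142 [538.  115.1] [-87.   95.4]
150 [528.4 109.6] [-96.6  89.9]
158 [519.7 103.1] [-105.3   83.4]
165 [513.   96.6] [-112.    76.9]
170 [508.8  91.6] [-116.2   71.9]
```

apply_moves:
  increments:
    - {"tx": 0.0, "ty": -0.002, "tz": -0.04, "rx": 0.0, "ry": 0.0, "rz": 0.0, "claw": 0.0}
    - {"tx": 0.0, "ty": -0.002, "tz": -0.08, "rx": 0.0, "ry": 0.0, "rz": 0.0, "claw": 0.0}
    - {"tx": 0.0, "ty": -0.002, "tz": -0.101, "rx": 0.0, "ry": 0.0, "rz": 0.0, "claw": 0.0}
    - {"tx": 0.004, "ty": 0.0, "tz": -0.101, "rx": 0.0, "ry": 0.0, "rz": 0.0, "claw": 0.0}
    - {"tx": 0.0065, "ty": 0.0125, "tz": -0.101, "rx": 0.0, "ry": 0.0, "rz": 0.0, "claw": 0.0}
    - {"tx": 0.0075, "ty": 0.022, "tz": -0.101, "rx": 0.0, "ry": 0.0, "rz": 0.0, "claw": 0.0}
    - {"tx": 0.007, "ty": 0.031, "tz": -0.101, "rx": 0.0, "ry": 0.0, "rz": 0.0, "claw": 0.0}

```text
clock: 12.0
eef_pos: [632.6, 48.5, 106.6]
tool_rot: [3.14, -0.002, -0.212]
force: [-1.5, -4.9, 0.7]
width: -0.1
```

apply_moves:
  increments:
    - {"tx": -0.0015, "ty": 0.0085, "tz": 0.0, "rx": 0.0, "ry": 0.0, "rz": 0.0, "claw": 0.0}
    - {"tx": -0.004, "ty": 0.0165, "tz": 0.0, "rx": 0.0, "ry": 0.0, "rz": 0.0, "claw": 0.0}
    - {"tx": -0.01, "ty": 0.024, "tz": 0.0, "rx": 0.0, "ry": 0.0, "rz": 0.0, "claw": 0.0}
    - {"tx": -0.017, "ty": 0.031, "tz": 0.0, "rx": 0.0, "ry": 0.0, "rz": 0.0, "claw": 0.0}
    - {"tx": -0.024, "ty": 0.039, "tz": 0.0, "rx": 0.0, "ry": 0.0, "rz": 0.0, "claw": 0.0}
    - {"tx": -0.0315, "ty": 0.0515, "tz": 0.0, "rx": 0.0, "ry": 0.0, "rz": 0.0, "claw": 0.0}
    - {"tx": -0.039, "ty": 0.0625, "tz": 0.0, "rx": 0.0, "ry": 0.0, "rz": 0.0, "claw": 0.0}

```text
clock: 12.7
eef_pos: [591.5, 108.6, 105.1]
tool_rot: [3.138, 0.001, -0.214]
force: [3.5, -3.3, -1.2]
width: 0.1
```

apply_moves:
  increments:
    - {"tx": -0.008, "ty": 0.0095, "tz": 0.0, "rx": 0.0, "ry": 0.0, "rz": 0.0, "claw": 0.0}
    - {"tx": -0.017, "ty": 0.013, "tz": 0.0, "rx": 0.0, "ry": 0.0, "rz": 0.0, "claw": 0.0}
    - {"tx": -0.027, "ty": 0.012, "tz": 0.0, "rx": 0.0, "ry": 0.0, "rz": 0.0, "claw": 0.0}
    - {"tx": -0.037, "ty": 0.01, "tz": 0.0, "rx": 0.0, "ry": 0.0, "rz": 0.0, "claw": 0.0}
    - {"tx": -0.046, "ty": 0.0065, "tz": 0.0, "rx": 0.0, "ry": 0.0, "rz": 0.0, "claw": 0.0}
    - {"tx": -0.055, "ty": 0.002, "tz": 0.0, "rx": 0.0, "ry": 0.0, "rz": 0.0, "claw": 0.0}

```text
clock: 13.3
eef_pos: [537.3, 113.4, 105.4]
tool_rot: [-3.141, -0.0, -0.212]
force: [3.8, 1.6, 0.3]
width: -0.2
```

apply_moves:
  increments:
    - {"tx": -0.005, "ty": -0.003, "tz": 0.0, "rx": 0.0, "ry": 0.0, "rz": 0.0, "claw": 0.0}
    - {"tx": -0.0095, "ty": -0.0055, "tz": 0.0, "rx": 0.0, "ry": 0.0, "rz": 0.0, "claw": 0.0}
    - {"tx": -0.014, "ty": -0.009, "tz": 0.0, "rx": 0.0, "ry": 0.0, "rz": 0.0, "claw": 0.0}
    - {"tx": -0.0185, "ty": -0.012, "tz": 0.0, "rx": 0.0, "ry": 0.0, "rz": 0.0, "claw": 0.0}
    - {"tx": -0.022, "ty": -0.016, "tz": 0.0, "rx": 0.0, "ry": 0.0, "rz": 0.0, "claw": 0.0}

```text
clock: 13.8
eef_pos: [518.2, 95.8, 105.5]
tool_rot: [3.142, -0.005, -0.213]
force: [8.8, -0.8, -2.4]
width: 0.1
```

apply_moves:
  increments:
    - {"tx": 0.002, "ty": 0.012, "tz": 0.0, "rx": 0.0, "ry": 0.0, "rz": 0.0, "claw": 0.0}
    - {"tx": -0.0065, "ty": 0.014, "tz": 0.0, "rx": 0.0, "ry": 0.0, "rz": 0.0, "claw": 0.0}
    - {"tx": -0.0075, "ty": 0.009, "tz": 0.0, "rx": 0.0, "ry": 0.0, "rz": 0.0, "claw": 0.0}
    - {"tx": -0.008, "ty": 0.005, "tz": 0.0, "rx": 0.0, "ry": 0.0, "rz": 0.0, "claw": 0.0}
    - {"tx": -0.009, "ty": 0.0, "tz": 0.0, "rx": 0.0, "ry": 0.0, "rz": 0.0, "claw": 0.0}
    - {"tx": -0.01, "ty": -0.003, "tz": 0.0, "rx": 0.0, "ry": 0.0, "rz": 0.0, "claw": 0.0}
    - {"tx": -0.01, "ty": -0.003, "tz": 0.0, "rx": 0.0, "ry": 0.0, "rz": 0.0, "claw": 0.0}

```text
clock: 14.5
eef_pos: [505.4, 100.6, 105.2]
tool_rot: [-3.134, 0.002, -0.208]
force: [-0.8, 15.0, -2.2]
width: 0.3
```

apply_moves:
  increments:
    - {"tx": -0.001, "ty": -0.003, "tz": 0.0, "rx": 0.0, "ry": 0.0, "rz": 0.0, "claw": 0.0}
    - {"tx": -0.001, "ty": -0.005, "tz": 0.0, "rx": 0.0, "ry": 0.0, "rz": 0.0, "claw": 0.0}
    - {"tx": -0.001, "ty": -0.005, "tz": 0.0, "rx": 0.0, "ry": 0.0, "rz": 0.0, "claw": 0.0}

```text
clock: 14.8
eef_pos: [505.3, 100.2, 105.4]
tool_rot: [-3.129, 0.001, -0.205]
force: [-0.1, 24.5, -3.9]
width: -0.5
```

There is a firm stop at 24.5 N with 0.4 mm of travel. I retreat and check.

apply_moves:
  increments:
    - {"tx": 0.003, "ty": 0.02, "tz": 0.0, "rx": 0.0, "ry": 0.0, "rz": 0.0, "claw": 0.0}
    - {"tx": 0.004, "ty": 0.03, "tz": 0.02, "rx": 0.0, "ry": 0.0, "rz": 0.0, "claw": 0.0}
    - {"tx": 0.004, "ty": 0.03, "tz": 0.065, "rx": 0.0, "ry": 0.0, "rz": 0.0, "claw": 0.0}
    - {"tx": 0.0, "ty": 0.03, "tz": 0.11, "rx": 0.0, "ry": 0.0, "rz": 0.0, "claw": 0.0}
    - {"tx": -0.02, "ty": -0.01, "tz": 0.12, "rx": 0.0, "ry": 0.0, "rz": 0.0, "claw": 0.0}
    - {"tx": -0.03, "ty": -0.055, "tz": 0.12, "rx": 0.0, "ry": 0.0, "rz": 0.0, "claw": 0.0}
    - {"tx": -0.04, "ty": -0.1, "tz": 0.12, "rx": 0.0, "ry": 0.0, "rz": 0.0, "claw": 0.0}
    - {"tx": -0.05, "ty": -0.145, "tz": 0.12, "rx": 0.0, "ry": 0.0, "rz": 0.0, "claw": 0.0}
    - {"tx": -0.05, "ty": -0.19, "tz": 0.12, "rx": 0.0, "ry": 0.0, "rz": 0.0, "claw": 0.0}
    - {"tx": -0.05, "ty": -0.235, "tz": 0.12, "rx": 0.0, "ry": 0.0, "rz": 0.0, "claw": 0.0}
    - {"tx": -0.05, "ty": -0.28, "tz": 0.12, "rx": 0.0, "ry": 0.0, "rz": 0.0, "claw": 0.0}
    - {"tx": -0.05, "ty": -0.325, "tz": 0.12, "rx": 0.0, "ry": 0.0, "rz": 0.0, "claw": 0.0}

```text
clock: 16.0
eef_pos: [453.7, -238.1, 225.2]
tool_rot: [3.142, 0.001, -0.213]
force: [1.2, -0.2, 0.4]
width: 0.2
```

apply_moves:
  increments:
    - {"tx": -0.02, "ty": -0.045, "tz": 0.0, "rx": 0.0, "ry": 0.0, "rz": 0.0, "claw": 0.0}
    - {"tx": -0.04, "ty": -0.09, "tz": 0.0, "rx": 0.0, "ry": 0.0, "rz": 0.0, "claw": 0.0}
    - {"tx": -0.06, "ty": -0.135, "tz": 0.0, "rx": 0.0, "ry": 0.0, "rz": 0.0, "claw": 0.0}
    - {"tx": -0.08, "ty": -0.18, "tz": 0.0, "rx": 0.0, "ry": 0.0, "rz": 0.0, "claw": 0.0}
    - {"tx": -0.1, "ty": -0.225, "tz": 0.0, "rx": 0.0, "ry": 0.0, "rz": 0.0, "claw": 0.0}
    - {"tx": -0.12, "ty": -0.27, "tz": 0.0, "rx": 0.0, "ry": 0.0, "rz": 0.0, "claw": 0.0}

```text
clock: 16.6
eef_pos: [332.6, -507.4, 225.0]
tool_rot: [-3.141, 0.001, -0.213]
force: [1.2, -0.9, 0.1]
width: 0.0
```

Run:
```python
from fit import *
q=np.load('q.npy'); s=read_state(); print(s['clock'],s['force'].round(1),s['eef_pos'].round(1))
def mk(n,x0,y0,x1,y1,k,a):
    raw=get_image(n)[:,:,::-1].copy(); cv2.imwrite(f'pics/raw_{n}F.png',raw)
    im=cv2.convertScaleAbs(cv2.resize(raw[y0:y1,x0:x1],None,fx=k,fy=k,interpolation=cv2.INTER_CUBIC),alpha=a)
    def pt(P,c): 
        for u in w2pix(n,sh(q,P)): cv2.circle(im,tuple(int(v) for v in ((u+.4-[x0,y0])*k)),3,c,1)
    an=np.radians(165); pt([-25+70*np.cos(an),115+70*np.sin(an),144],(0,200,255))
    pt([(68,-118.5,102),(68,84.5,102)],(255,0,0)); pt([(-10,-118,104),(-10,103,104)],(255,0,255))
    return im
a=mk('side',250,145,370,285,3.3,1); b=mk('top',250,165,395,255,2.7,1.4)
H=max(a.shape[0],b.shape[0]); f=lambda i:cv2.copyMakeBorder(i,0,H-i.shape[0],0,0,cv2.BORDER_CONSTANT)
o=np.hstack([f(a),f(b)]); print(o.shape); cv2.imwrite('pics/fin.png',o)
```

```text
16.6 [ 1.2 -0.9  0.1] [ 332.6 -507.4  225. ]
(462, 788, 3)
```

View pics/fin.png

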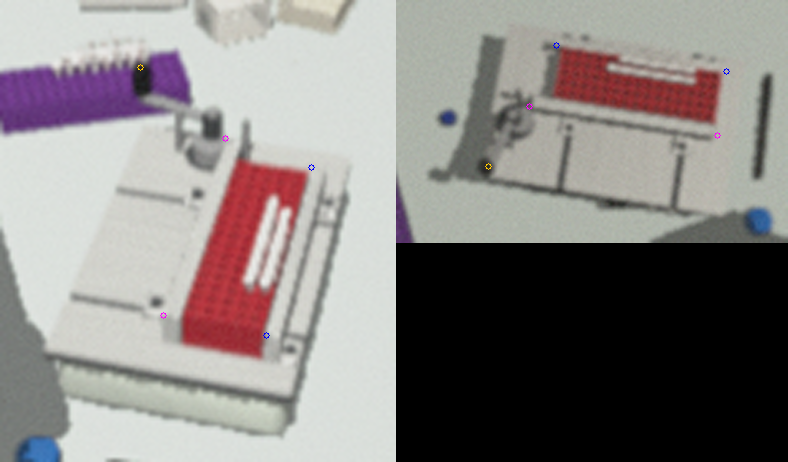

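Both views show the knob on its predicted locked position (141,68), the jaw's back edge on the 63 mm marks (163,315) and (225,138), and the rack flush against the fence marks (311,167) and (266,335). The marker and caps look to be in their old places. I run a numeric check on the bystanders, then hand in.

Run:
```python
from h import *
a,b=cv2.imread('pics/raw_side0.png'),cv2.imread('pics/raw_sideF.png')
for n,(x,y,w,h) in dict(purple=(244,155,40,32),cap0=(252,274,20,18),marker=(278,280,62,18),notebook=(230,314,52,48),box=(300,135,35,24),tip=(305,312,52,56)).items():
    t=a[y:y+h,x:x+w]; r=cv2.matchTemplate(b[y-6:y+h+6,x-6:x+w+6],t,cv2.TM_CCOEFF_NORMED); _,m,_,l=cv2.minMaxLoc(r); print(n,round(m,2),np.array(l)-6)
print(finish_job())
```

```text
purple 0.92 [0 0]
cap0 0.63 [0 0]
marker 1.0 [0 0]
notebook 0.97 [0 0]
box 0.99 [0 0]
tip 1.0 [0 0]
the job is handed in; nothing more can be done
None
```

The rack is clamped and the job is handed in, at about 17 s on the robot's clock. I pushed the lever to its release stop, pushed the jaw until it held the rack against the fence, then pushed the lever all the way back.

**First pass missed:** the closed fingertips end about 20 mm above the reported TCP, so my first pass went over the knob without touching it. I lowered all later pushes to allow for that.

**Force checks:**

| Push | Force at the stop | Tool movement at the stop |
|---|---|---|
| Lever to release | about 19 N | about 0.5 mm |
| Jaw against the rack | about 19 N | about 0.3 mm |
| Lever to locked | about 24.5 N | about 0.4 mm |

**Final pictures:** the knob is at its locked position, the jaw's back edge is on the 63 mm marks, and the rack is flush with the fence in both views.

**Bystanders:** image matching found no shift in any of the six things I compared: marker, large cap, notebook, clear box, tip box and the purple look-alike rack.
- **Large cap:** the match was weaker (0.63), probably because the arm's shadow fell near it.
- **Small blue cap:** I only checked this by eye in the final top view.

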